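# Shift the power feeder into fourth speed

## Task

Change the feed speed of the roller feeder: push its shift lever with the fingers, without gripping or forcing it, along the slots of the H gate into fourth speed and fully home there. Fourth is the slot marked with four dots: on the side towards the motor, at the end away from the robot. Leave the lever standing in it and leave the other things on the bench alone.

Things in the scene. Friction and masses are not known exactly. Their poses are not given: they have to be found in the camera images.
- gate (a point): Centre of the top face of the feeder's steel gate plate (90 mm in x, 80 in y, 5 thick), 189 mm above the bench. x: across the machine, away from the robot; y: along it, away from the motor. Its H slot is 16 mm wide: two slots along x at y = +18 and -18 mm, each from x = -30 to +30, joined by a cross channel along y at x = 0 (neutral). Dots: one at (-x,+y), two (+x,+y), three (-x,-y), four (+x,-y).
- fourth (a point): Point on the plate's top face at the middle of the closed end of the fourth-speed slot (four dots beside it): x = +30, y = -18 mm from the gate's centre.
- feeder: The fixed grey roller feeder on its board; origin on the bench under the gate's centre, axes as gate. Head 500 x 100 mm, top 165 mm high, y from -415 to +85 mm. Only the lever rises above the plate within 165 mm of the gate's centre; beyond: swivel and overarm (310 mm high, a clamp handle to 350) at y = -170 to -250, column (390 high) at (200, -200), motor (303 high) at y = -290 to -400.
- knob (a point): Centre of the black ball knob, 34 mm in diameter, on the lever's top; z is along the lever's straight stem (steel, 10 mm in diameter), which goes down through the gate. The lever tips about a point 82.5 mm straight below the gate point; the ball's centre is 155 mm from it, 72 mm above the plate when upright.
- feed_shift (a joint): Tip of the lever along the slots (rad): 0 in neutral, positive towards the gate's +x (the ball moves about 1.5 mm per 0.01 rad). The slot ends stop it hard at about +-0.30. The lever starts anywhere in the +y pair of slots: in first, second, neutral or between. Friction holds it where it is left; moving it takes about 5 N at the ball.
- feed_cross (a joint): Tip of the lever across the slots (rad): positive towards the gate's +y. About +0.22 in the first/second pair of slots, about -0.22 in the third/fourth pair, each with some 0.035 of play; the gate lets it change only near neutral (shift within about +-0.035). Friction holds it; moving it takes about 4 N at the ball.
- push_block: Wooden push block with an upright handle, 170 x 55 x 98 mm, standing on the board at the feeder's +y end; origin under its centre. Leave alone.
- wood_plane: Wooden hand plane, 230 x 62 mm and 127 mm high, on the bench on the robot's side of the feeder; origin under its centre. Leave alone.
- tub: Open clear plastic tub, 90 mm in diameter, 75 mm high, on the bench on the robot's side of the feeder; origin under its centre. Leave alone.

How it is judged (in metres and radians):
At the end, for the whole second after the job is handed in: The lever stands at rest in the fourth slot (cross below -0.17 rad), pushed to within 0.03 rad (about 5 mm at the ball) of the slot's end (shift above 0.265 rad); the push block, plane and tub are within 15 mm of where they were (value of joint feed_shift above 0.265 rad and value of joint feed_cross below -0.17 rad and velocity of joint feed_shift between -0.05 and 0.05 rad/s and distance of each of push_block, wood_plane, tub from where it was at the start of the episode below 0.015 m); the robot touches nothing.
It fails at once if the lever is gripped or forced: the fingers press it with more than 35 N in all (contact force between the fingers and feed_shift above 35 N).
It fails at once if the push block, plane or tub is moved or lifted by more than 15 mm (distance of any of push_block, wood_plane, tub from where it was at the start of the episode above 0.015 m).
It also fails if it takes over 58 s, if anything falls off the work surface, if the arm or the gripper's body presses on something with over 40 N, if the wrist force passes 120 N, or if a joint passes its speed limit or range.

## Robot

A 7-joint arm with a two-finger parallel gripper is mounted at the origin on the work surface. World frame = base frame: x ahead of the robot, y to its left, z up, the work surface at z = 0. Lengths are in mm, angles in rad, forces in N, time in s.
With the tool pointing down it reaches from about 400 to 875 mm from the base axis. Payload 4.4 kg.
Tool frame: the origin (TCP) lies at the very end of the fingers, on their centre line; the grasp point (between the pads) lies 19 mm behind it; z points along the fingers, y is the direction in which the jaws open and shut (so a half turn about z gives the same grasp; the last joint's range is limited). The gripper opens to 85 mm and grips with 20 to 120 N. Pads are 22 mm wide; open, the fingers measure 114 mm over their backs; the gripper's body (76 mm by 85 mm) begins 54 mm behind the grasp point. The pads swing forward as they close: fully open they stand 13 mm farther back than shut.
Start: joints at [-1.248, 0.628, 0.038, 1.517, -0.027, 0.996, -0.02], TCP at [246.378, 601.512, 198.813] pointing down, gripper open.
Joint ranges: [-3.06, 3.06], [-0.37, 2.12], [-1.25, 1.32], [0.18, 2.47], [-1.1, 4.24], [0.23, 1.98], [-2.94, 2.94]. Speed limits (rad/s): [2.57, 2.57, 3.14, 3.14, 3.14, 3.14, 3.14].

## Interface

Orientations are given as [roll, pitch, yaw] about the fixed x, y, z axes, in that order (R = Rz(yaw) Ry(pitch) Rx(roll)).
In Python, from cell import ctrl gives the robot as it stands.
- The arm moves only by the shell command python3 -m crank 'ROWS' [OPENING]. ROWS is JSON, a list that holds one entry, the list of rows, each a list of 6 numbers: the shift along the tool's x, y, z in units of 30 mm (1.0 is 30 mm), then the turn, a rotation vector about the tool's x, y, z in units of 6 degrees (1.0 is 6 degrees). In form: [[[tx, ty, tz, rx, ry, rz], ...]]. A call has 1 to 12 rows; each row shifts and turns the pose as measured when the row begins, along the tool's axes as they then stand; what a row does not reach is not made up. A row lasts 1/12 s, in which the tool goes at most 41.7 mm and 7.16 degrees, less where a joint would pass 70% of its speed; a pose out of reach is approached as far as the arm can. A call is refused whole if a number of a shift passes 1 or a number of a turn 1, either way. A call with a gripper value outside its range is refused whole. OPENING is the gripper command: -1 is fully open, 1 is shut, values between are in proportion, set as the call begins (- or left out, the last holds). The fingers move at their own pace and stop on an object; the grip force is fixed at half the most. Time passes only in rows, so rows that do not move let the fingers close. It gives the time, the measured TCP pose, the force and the opening at its end, in the units of the state.
- ctrl.read_state(): the state, without advancing time (a new reading comes with each control period).
- ctrl.get_image(name): name is "scene" or "side" or "wrist"; returns a dict with "color" (384x512x3 uint8, red, green, blue), "depth" (384x512 float32, mm along the optical axis (not along the pixel's ray), 0 where there is no reading), "camera_matrix" (3x3 intrinsics, pixels), "R" (3x3) and "t" (3): a world point X has camera coordinates R X + t. Camera axes: x right, y down, z forward; pixel columns grow to the right and rows downward; lengths in mm; the calibration is good to about 2 mm. A picture is of the moment at which its call begins.
- ctrl.finish_job(): hands the job in, once; it reports no verdict.
Trained networks look in a picture, given as the dict that the camera call returned (one of the last four; its "shot" number tells which), for a name from the list of things; names that differ only in an ending like _2 or _b are one class to them, and where a whole thing is asked for, a point or a joint stands for the part that bears it (a point fixed in the world has none). Each returns a list of dicts, best first, with "conf" (0 to 1); they miss things now and then, are a little off and sometimes report something else, mostly with a low value. They report only what shows in the picture. A call takes as long as a camera call.
- ctrl.search_frame(query, picture): "extent" ([centre column, centre row, width, height] in pixels, round what is visible of it).
The state is a dict: "clock": time; "qpos": joint angles; "qd": joint speeds; "tau": joint torques, N m; "eef_pos": TCP position; "tool_rot": TCP orientation; "force": force on the tool from outside, world axes, zero at the start; "torque": the same for the moment, N m; "width": finger opening in mm.
Only numpy, scipy, OpenCV 4.12 (cv2) and the standard library are available. Lean on these libraries where they do the work, as an engineer would, in place of code of your own. Each camera call takes 0.05 s, during which the arm holds its last target. There are 200 camera calls.

## Working session

There is one attempt and no reset: what is moved stays moved. The work goes in short steps, Python scripts to look and compute and a shell command to move; the robot and the scene stay as the last step left them, time stands still between calls to the robot, and variables do not carry over. Pictures are saved under pics/ and viewed, about 8 in all and at most 12, crops included, and the job is handed in when it is done.

```bash
mkdir -p pics; cat > h.py <<'E'
from cell import ctrl
import numpy as np, cv2
def px2w(p,u,v,d):
    K=np.array(p["camera_matrix"]);c=np.linalg.inv(K)@[u,v,1]*d
    return np.array(p["R"]).T@(c-np.array(p["t"]))
def w2px(p,X):
    c=np.array(p["R"])@np.array(X)+np.array(p["t"]);q=np.array(p["camera_matrix"])@c
    return q[:2]/q[2]
def save(p,n,crop=None,s=1):
    im=p["color"][:,:,::-1]
    if crop: a,b,c,d=crop; im=im[b:d,a:c]
    cv2.imwrite("pics/"+n,cv2.resize(im,None,fx=s,fy=s,interpolation=cv2.INTER_CUBIC))
E
python3 - <<'E'
from h import *
s=ctrl.read_state();print({k:np.round(s[k],3) for k in("clock","eef_pos","tool_rot","force","width")})
ims=[]
for n in("scene","side"):
    p=ctrl.get_image(n);ims.append(p["color"][:,:,::-1])
    print(n,"campos",np.round(-np.array(p["R"]).T@np.array(p["t"])))
    for q in("knob","gate","feeder","push_block","wood_plane","tub"):
        for r in ctrl.search_frame(q,p)[:2]:
            u,v,w,h=r["extent"];d=p["depth"][int(np.clip(v,0,383)),int(np.clip(u,0,511))]
            print(n,q,round(r["conf"],2),np.round(r["extent"]),np.round(px2w(p,u,v,d)))
cv2.imwrite("pics/a.png",cv2.resize(np.hstack(ims),(800,300)))
cv2.imwrite("pics/scene.png",ims[0])
E
```

```text
{'clock': np.float64(0.0), 'eef_pos': array([246.082, 600.875, 197.87 ]), 'tool_rot': array([-3.14 , -0.   ,  2.753]), 'force': array([-0.318, -0.412, -0.893]), 'width': np.float64(85.299)}
scene campos [ 600. -354. 1117.]
scene knob 0.51 [285. 151.  22.  33.] [569. 140. 253.]
scene gate 0.64 [319. 235. 187. 294.] [668. -55. 303.]
scene feeder 0.57 [317. 236. 188. 292.] [664. -59. 303.]
scene push_block 0.81 [262. 125.  21.  41.] [485. 308.  70.]
scene wood_plane 0.61 [221. 261.  32. 100.] [472. -91.  96.]
scene tub 0.94 [220. 154.  30.  38.] [383. 233.   4.]
side campos [ 142. -382.  755.]
side knob 0.54 [252. 151.  15.  44.] [560. 146. 227.]
side gate 0.77 [334. 231. 355. 305.] [573. -96. 176.]
side feeder 0.64 [334. 233. 353. 302.] [573. -98. 174.]
side push_block 0.7 [190. 188.  55.  41.] [481. 310.  39.]
side wood_plane 0.91 [282. 298. 105.  98.] [451. -96.  59.]
side tub 0.97 [180. 223.  39.  46.] [406. 243.   9.]
side tub 0.48 [252. 151.  17.  42.] [560. 146. 227.]
```

View pics/a.png

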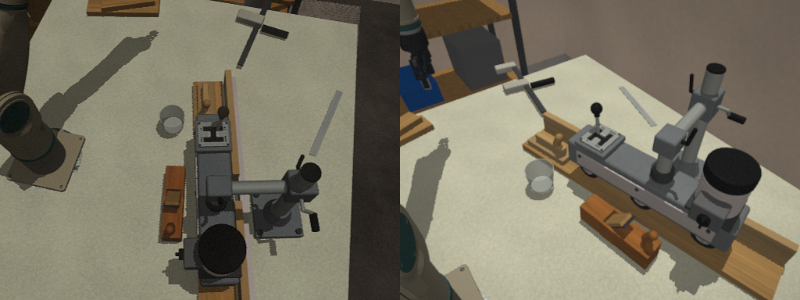

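The bench is clear: feeder with gate plate near scene (272,165), black knob up at (285,143), and the arm at the left. Next I'll measure the plate and ball from depth.

```bash
python3 - <<'E'
from h import *
ims=[]
for n,c in(("scene",(235,115,315,215)),("side",(205,110,285,210))):
    p=ctrl.get_image(n);D=p["depth"]
    v,u=np.mgrid[c[1]:c[3],c[0]:c[2]];u=u.ravel();v=v.ravel();d=D[v,u]
    K=np.array(p["camera_matrix"]);C=np.linalg.inv(K)@np.vstack([u,v,np.ones_like(u)])*d
    W=(np.array(p["R"]).T@(C-np.array(p["t"])[:,None])).T
    W=W[d>0]
    hist=np.histogram(W[:,2],np.arange(155,280,5));print(n,list(zip(hist[1],hist[0])))
    m=abs(W[:,2]-189)<6
    P=W[m]; print(m.sum(),np.round(cv2.minAreaRect(P[:,:2].astype(np.float32)),1) if 0 else cv2.minAreaRect(P[:,:2].astype(np.float32)),P.mean(0).round(1))
    B=W[W[:,2]>225];print("ball",len(B),B.mean(0).round(1),B.min(0).round(),B.max(0).round())
    # sphere fit, fixed radius
    from scipy.optimize import least_squares
    B=W[W[:,2]>240]
    r=least_squares(lambda x:np.linalg.norm(B-x,axis=1)-17,B.mean(0)+[0,0,-10],loss="soft_l1");print(r.x.round(1),np.abs(r.fun).mean())
    # feeder head top edge direction
    ims.append(cv2.resize(p["color"][c[1]:c[3],c[0]:c[2],::-1],(400,500),interpolation=cv2.INTER_CUBIC))
cv2.imwrite("pics/b.png",np.hstack(ims))
E
```

```text
scene [(np.int64(155), np.int64(30)), (np.int64(160), np.int64(661)), (np.int64(165), np.int64(412)), (np.int64(170), np.int64(41)), (np.int64(175), np.int64(158)), (np.int64(180), np.int64(783)), (np.int64(185), np.int64(763)), (np.int64(190), np.int64(117)), (np.int64(195), np.int64(8)), (np.int64(200), np.int64(5)), (np.int64(205), np.int64(8)), (np.int64(210), np.int64(6)), (np.int64(215), np.int64(10)), (np.int64(220), np.int64(6)), (np.int64(225), np.int64(6)), (np.int64(230), np.int64(3)), (np.int64(235), np.int64(10)), (np.int64(240), np.int64(1)), (np.int64(245), np.int64(1)), (np.int64(250), np.int64(15)), (np.int64(255), np.int64(28)), (np.int64(260), np.int64(51)), (np.int64(265), np.int64(71)), (np.int64(270), np.int64(16))]
1162 ((549.183837890625, 115.95968627929688), (104.60514068603516, 101.28054809570312), 14.033906936645508) [549.1 114.8 187.1]
ball 202 [567.  152.4 260.8] [551. 141. 226.] [583. 172. 273.]
[567.  158.7 253.7] 1.026417484153943
side [(np.int64(155), np.int64(100)), (np.int64(160), np.int64(490)), (np.int64(165), np.int64(163)), (np.int64(170), np.in
[... 156 characters left out ...]
int64(10)), (np.int64(200), np.int64(13)), (np.int64(205), np.int64(10)), (np.int64(210), np.int64(10)), (np.int64(215), np.int64(7)), (np.int64(220), np.int64(10)), (np.int64(225), np.int64(9)), (np.int64(230), np.int64(9)), (np.int64(235), np.int64(14)), (np.int64(240), np.int64(9)), (np.int64(245), np.int64(16)), (np.int64(250), np.int64(27)), (np.int64(255), np.int64(34)), (np.int64(260), np.int64(52)), (np.int64(265), np.int64(51)), (np.int64(270), np.int64(10))]
919 ((547.8539428710938, 113.04005432128906), (94.44772338867188, 97.13479614257812), 15.045304298400879) [545.9 112.2 186.9]
ball 231 [560.6 149.4 256.2] [548. 139. 226.] [578. 168. 271.]
[566.1 157.1 253.6] 0.7459050177063056
```

View pics/b.png

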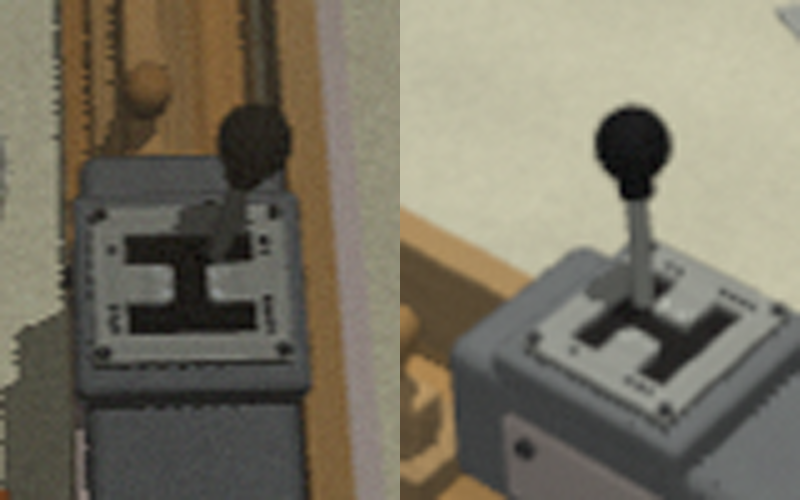

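The left crop shows the H with the lever stem in the +y, +x slot (between neutral and second), and the four-dot mark beside the lower right slot end at crop (268,312). I'll locate the plate from its corners and the slot.

```bash
python3 - <<'E'
from h import *
def ray(p,u,v,z):
    a=px2w(p,u,v,100);b=px2w(p,u,v,1000);return a+(b-a)*(z-a[2])/(b[2]-a[2])
mod={"TL":(-45,40),"TR":(45,40),"BR":(45,-40),"BL":(-45,-40),"1o":(-30,26),"3i":(-30,-10),"3o":(-30,-26),"4o":(30,-26),"4i":(30,-10),"1i":(-30,10)}
obs={"scene":((235,115,5),{"TL":(93,207),"TR":(281,205),"BR":(296,360),"BL":(97,363),"1o":(124,236),"3o":(129,333),"4o":(258,331),"4i":(256,305),"1i":(126,263),"3i":(129,307)}),
"side":((125,110,5),{"TL":(527,338),"BL":(667,423),"BR":(797,310),"TR":(652,243)})}
for n,(o,P) in obs.items():
    p=ctrl.get_image(n)
    if n=="side": o=(205-80,110,5)
    W=np.array([ray(p,o[0]+x/o[2]-.4,o[1]+y/o[2]-.4,189)[:2] for x,y in P.values()]);M=np.array([mod[k] for k in P],float)
    A=M-M.mean(0);B=W-W.mean(0);th=np.arctan2((A[:,0]*B[:,1]-A[:,1]*B[:,0]).sum(),(A*B).sum())
    R=np.array([[np.cos(th),-np.sin(th)],[np.sin(th),np.cos(th)]]);c=W.mean(0)-R@M.mean(0)
    print(n,"yaw",th.round(3),"gate",c.round(1),"res",(W-c-M@R.T).round(1).tolist())
    for b in((567,158.7),(566.1,157.1)):
        q=R.T@(np.array(b)-c);print("ball in gate",q.round(1),"angles",np.arcsin(q/155).round(3))
    print("4th ball target",(c+R@[45,-33.5]).round(1))
E
```

```text
scene yaw 0.239 gate [549.  116.6] res [[0.3, 1.0], [-1.2, -0.1], [0.9, 0.1], [0.3, 0.4], [-0.2, -0.8], [0.1, 1.1], [-0.8, 0.7], [-0.3, -2.0], [-0.2, 1.1], [1.2, -1.4]]
ball in gate [27.4 36.6] angles [0.178 0.239]
ball in gate [26.2 35.3] angles [0.17 0.23]
4th ball target [600.7  94.7]
side yaw 0.23 gate [547.4 112.8] res [[1.7, 0.6], [-1.1, 0.2], [1.6, 0.7], [-2.2, -1.5]]
ball in gate [29.5 40.3] angles [0.192 0.263]
ball in gate [28.3 38.9] angles [0.184 0.254]
4th ball target [598.9  90.4]
```

```bash
python3 -m crank '[[[0,0,-0.75,0,0,-1],[0,0,-0.75,0,0,-1],[0,0,-0.75,0,0,-1],[0,0,-0.75,0,0,-1],[0,0,-0.75,0,0,-1],[0,0,-0.75,0,0,-1],[0,0,0,0,0,0]]]' 1
cat >> h.py <<'E'
G=np.array([548.8,116.]);TH=.236
GR=np.array([[np.cos(TH),-np.sin(TH)],[np.sin(TH),np.cos(TH)]])
def where():
    from scipy.spatial.transform import Rotation as Ro
    s=ctrl.read_state();t=np.array(s["eef_pos"]);g=GR.T@(t[:2]-G)
    f=np.array(s["force"]);print("t",round(float(s["clock"]),2),"tool gate xy",g.round(1),"z",t[2].round(1),"rpy",np.round(s["tool_rot"],3),"force gate",(GR.T@f[:2]).round(1),f[2].round(1),"w",np.round(s["width"],1))
    return g
def ball():
    from scipy.optimize import least_squares
    for n,c in(("scene",(225,95,325,225)),("side",(205,100,305,220))):
        p=ctrl.get_image(n);v,u=np.mgrid[c[1]:c[3],c[0]:c[2]];u=u.ravel();v=v.ravel();d=p["depth"][v,u]
        k=(d>0)&(p["color"][v,u].max(1)<70);u,v,d=u[k],v[k],d[k]
        C=np.linalg.inv(np.array(p["camera_matrix"]))@np.vstack([u,v,np.ones_like(u)])*d
        W=(np.array(p["R"]).T@(C-np.array(p["t"])[:,None])).T
        B=W[(W[:,2]>243)&(W[:,2]<282)]
        if len(B)<20: print(n,"few",len(B));continue
        x0=np.median(B,0)+[0,0,-8]
        r=least_squares(lambda x:np.linalg.norm(B-x,axis=1)-17,x0,loss="soft_l1")
        q=GR.T@(r.x[:2]-G);print(n,len(B),"ball gate",q.round(1),"z",r.x[2].round(1),"ang",np.arcsin(np.clip(q/155,-1,1)).round(3),"res",np.abs(r.fun).mean().round(2))
E
python3 -c "
from h import *
where();ball()"
```

```text
clock: 1.48
eef_pos: [245.7, 600.0, 337.6]
tool_rot: [-3.136, -0.003, -2.871]
force: [-0.3, 1.4, 0.1]
width: 0.6
t 1.48 tool gate xy [-181.6  541.5] z 337.6 rpy [-3.136e+00 -3.000e-03 -2.871e+00] force gate [0.1 1.5] 0.1 w 0.6
scene 175 ball gate [27.4 36.9] z 253.9 ang [0.178 0.24 ] res 0.95
side 163 ball gate [26.6 35.9] z 253.7 ang [0.172 0.234] res 0.9
```

```bash
python3 -m crank '[[[0,0,0,0,0,0.33],[-0.5,-1,0,0,0,0],[-0.5,-1,0,0,0,0],[-0.5,-1,0,0,0,0],[-0.5,-1,0,0,0,0],[-0.5,-1,0,0,0,0],[-0.5,-1,0,0,0,0],[-0.5,-1,0,0,0,0],[-0.5,-1,0,0,0,0],[0,0,0,0,0,0]]]' 1
python3 -c "
from h import *
where()"
```

```text
clock: 2.42
eef_pos: [415.1, 376.7, 318.6]
tool_rot: [-3.112, -0.027, -2.919]
force: [0.7, -1.2, -0.7]
width: 0.3
t 2.42 tool gate xy [-69.  284.7] z 318.6 rpy [-3.112 -0.027 -2.919] force gate [ 0.4 -1.3] -0.7 w 0.3
```

```bash
cat >> h.py <<'E'
def need(gx,gy,z):
    from scipy.spatial.transform import Rotation as Ro
    where();s=ctrl.read_state();R=Ro.from_euler("xyz",s["tool_rot"]);D=Ro.from_euler("xyz",[np.pi,0,np.pi+TH])
    t=np.r_[G+GR@[gx,gy],z]-np.array(s["eef_pos"])
    print("need shift",(R.inv().apply(t)/30).round(2),"turn",((R.inv()*D).as_rotvec()/np.radians(6)).round(2))
E
python3 -m crank '[[[-0.5,-0.9,-0.06,0,0,0],[-0.5,-0.9,-0.06,0,0,0],[-0.5,-0.9,-0.06,0,0,0],[-0.5,-0.9,-0.06,0,0,0],[-0.5,-0.9,-0.06,0,0,0],[-0.5,-0.9,-0.06,0,0,0],[-0.5,-0.9,-0.06,0,0,0],[-0.5,-0.9,-0.06,0,0,0],[0,0,0,0,0,0]]]' 1
python3 -c "
from h import *
need(72,36,320)"
```

```text
clock: 3.17
eef_pos: [579.5, 179.1, 321.9]
tool_rot: [-3.102, -0.05, -2.932]
force: [0.1, -2.0, 0.4]
width: -0.0
t 3.17 tool gate xy [44.6 54.2] z 321.9 rpy [-3.102 -0.05  -2.932] force gate [-0.3 -2. ] 0.4 w -0.0
need shift [-0.93 -0.58  0.04] turn [-0.37 -0.49 -0.24]
```

```bash
python3 -m crank '[[[-0.45,-0.3,0,-0.2,-0.25,-0.12],[-0.45,-0.3,0,-0.2,-0.25,-0.12],[0,0,0,0,0,0],[0,0,0,0,0,0]]]' 1
python3 - <<'E'
from h import *
need(74,36,240);ball()
p=ctrl.get_image("scene");save(p,"c.png",(225,75,345,195),4)
E
```

```text
clock: 3.5
eef_pos: [608.5, 164.5, 314.8]
tool_rot: [3.139, -0.008, -2.915]
force: [0.4, 0.7, -0.2]
width: 0.0
t 3.5 tool gate xy [69.4 33.2] z 314.8 rpy [ 3.139 -0.008 -2.915] force gate [0.6 0.6] -0.2 w 0.0
need shift [-0.17  0.09  2.49] turn [ 0.03 -0.08 -0.09]
scene 176 ball gate [27.5 37.2] z 254.0 ang [0.179 0.243] res 1.03
side 163 ball gate [26.8 35.9] z 253.6 ang [0.174 0.234] res 0.87
```

View pics/c.png

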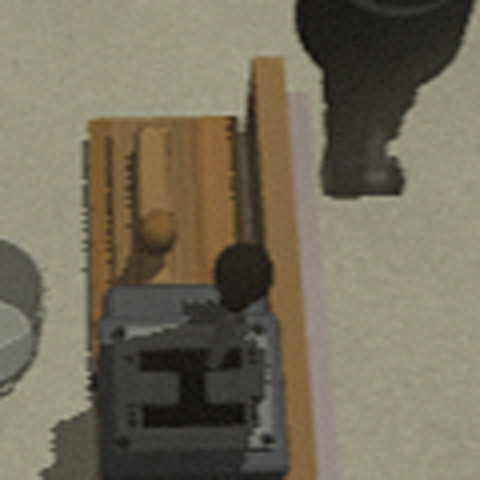

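The shut fingers (crop 363,185) stand on the +x side of the ball (245,275), with clear room to descend.

```bash
python3 -m crank '[[[-0.09,0.05,0.83,0,0,0],[-0.09,0.05,0.83,0,-0.08,-0.08],[0,0,0.83,0,0,0],[0,0,0,0,0,0]]]' 1
python3 - <<'E'
from h import *
need(60,36,240)
E
```

```text
clock: 3.98
eef_pos: [611.4, 176.7, 241.0]
tool_rot: [3.136, 0.006, -2.897]
force: [-1.4, -0.0, -0.9]
width: 0.1
t 3.98 tool gate xy [75.1 44.4] z 241.0 rpy [ 3.136  0.006 -2.897] force gate [-1.4  0.3] -0.9 w 0.1
need shift [ 0.5  -0.27  0.03] turn [0.05 0.06 0.08]
```

```bash
python3 -m crank '[[[0.25,-0.13,0,0,0,0],[0.2,-0.13,0,0,0.06,0.08],[0,0,0,0,0,0]]]' 1
python3 -m crank '[[[0.15,0,0,0,0,0],[0.15,0,0,0,0,0],[0.15,0,0,0,0,0],[0,0,0,0,0,0]]]' 1
python3 - <<'E'
from h import *
need(28,36,240);ball()
E
```

```text
clock: 4.23
eef_pos: [598.1, 169.3, 241.9]
tool_rot: [3.135, -0.003, -2.901]
force: [0.5, -0.7, 0.7]
width: -0.1
clock: 4.57
eef_pos: [585.4, 167.8, 245.8]
tool_rot: [3.134, 0.003, -2.901]
force: [0.4, 0.6, -0.4]
width: 0.2
t 4.57 tool gate xy [47.7 41.8] z 245.8 rpy [ 3.134e+00  3.000e-03 -2.901e+00] force gate [0.6 0.5] -0.4 w 0.2
need shift [ 0.66 -0.19  0.19] turn [0.07 0.03 0.05]
scene 177 ball gate [27.9 37.1] z 254.0 ang [0.181 0.242] res 1.09
side 165 ball gate [26.7 35.8] z 253.9 ang [0.173 0.233] res 0.97
```

```bash
python3 -m crank '[[[0.1,-0.1,0.12,0,0,0],[0.15,-0.05,0.12,0,0,0],[0.15,0,0.04,0,0,0],[0,0,0.04,0,0,0]]]' 1
python3 - <<'E'
from h import *
need(28,36,240);ball()
E
```

```text
clock: 5.0
eef_pos: [579.1, 161.5, 237.5]
tool_rot: [3.133, 0.015, -2.901]
force: [2.6, 1.3, 6.4]
width: -0.1
t 5.0 tool gate xy [40.2 37.2] z 237.5 rpy [ 3.133  0.015 -2.901] force gate [2.8 0.6] 6.4 w -0.1
need shift [ 0.4  -0.04 -0.09] turn [0.08 0.14 0.04]
scene 149 ball gate [27.3 37.6] z 254.0 ang [0.177 0.245] res 1.03
side 193 ball gate [27. 36.] z 254.7 ang [0.175 0.235] res 2.08
```

```bash
python3 - <<'E'
from h import *
p=ctrl.get_image("scene");q=ctrl.get_image("side")
for P in(p,q):print(w2px(P,ctrl.read_state()["eef_pos"]).round())
a=p["color"][90:190,225:325,::-1];b=q["color"][90:190,205:305,::-1]
cv2.imwrite("pics/d.png",cv2.resize(np.hstack([a,b]),(800,400),interpolation=cv2.INTER_CUBIC))
E
```

```text
[291. 147.]
[255. 141.]
```

View pics/d.png

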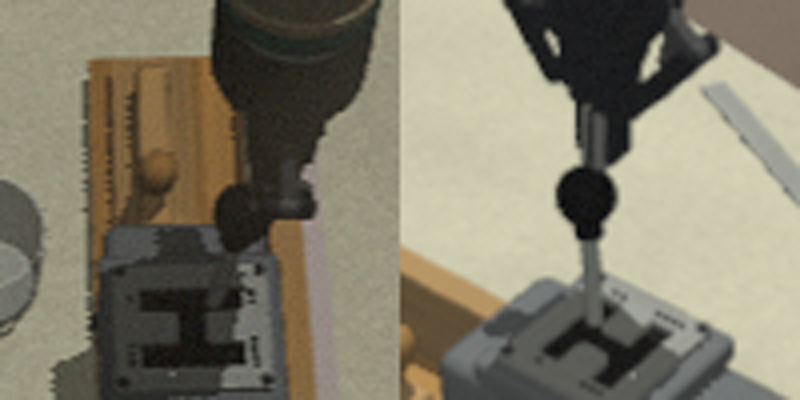

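The fingertips (left crop ~(290,215), right ~(615,165)) look higher or further off than the reported TCP predicts. I'll back off and measure them from depth.

```bash
python3 -m crank '[[[-0.3,0,0,0,0,0],[-0.5,0,0,0,0,0],[-0.5,0,0,0,0,0],[0,0,0,0,0,0],[0,0,0,0,0,0]]]' 1
python3 - <<'E'
from h import *
need(28,36,240)
t=np.array(ctrl.read_state()["eef_pos"])
ims=[]
for n in("scene","side"):
    p=ctrl.get_image(n);v,u=np.mgrid[0:384,0:512];u=u.ravel();v=v.ravel();d=p["depth"][v,u]
    C=np.linalg.inv(np.array(p["camera_matrix"]))@np.vstack([u,v,np.ones_like(u)])*d
    W=(np.array(p["R"]).T@(C-np.array(p["t"])[:,None])).T
    g=(W[:,:2]-G)@GR; tg=GR.T@(t[:2]-G)
    k=(d>0)&(abs(g[:,0]-tg[0])<35)&(abs(g[:,1]-tg[1])<60)&(W[:,2]>215)&(W[:,2]<340)&(np.hypot(g[:,0]-27,g[:,1]-36)>22)
    print(n,w2px(p,t).round())
    for z in range(215,340,10):
        m=k&(W[:,2]>=z)&(W[:,2]<z+10)
        if m.sum()>3:print(z,m.sum(),"x",g[m,0].min().round(),g[m,0].max().round(),"y",g[m,1].min().round(),g[m,1].max().round())
    uu,vv=map(int,w2px(p,t));im=p["color"][:,:,::-1].copy();cv2.circle(im,(uu,vv),1,(0,0,255),-1);ims.append(im[vv-60:vv+40,uu-50:uu+50])
cv2.imwrite("pics/e.png",cv2.resize(cv2.convertScaleAbs(np.hstack(ims),alpha=2),(800,400),interpolation=cv2.INTER_CUBIC))
E
```

```text
clock: 5.62
eef_pos: [614.6, 169.3, 236.5]
tool_rot: [3.134, 0.008, -2.902]
force: [-1.2, -0.5, -0.5]
width: 0.2
t 5.62 tool gate xy [76.4 36.5] z 236.5 rpy [ 3.134  0.008 -2.902] force gate [-1.3 -0.2] -0.5 w 0.2
need shift [ 1.61 -0.01 -0.13] turn [0.07 0.07 0.04]
scene [307. 147.]
275 8 x 66.0 70.0 y 22.0 41.0
285 7 x 65.0 68.0 y 30.0 42.0
305 7 x 64.0 69.0 y 20.0 25.0
315 29 x 63.0 78.0 y 2.0 27.0
325 20 x 60.0 75.0 y -7.0 44.0
335 12 x 59.0 68.0 y -5.0 46.0
side [265. 134.]
265 14 x 63.0 73.0 y 23.0 40.0
275 46 x 63.0 82.0 y 20.0 47.0
285 59 x 63.0 82.0 y 19.0 47.0
295 51 x 64.0 81.0 y 19.0 48.0
305 51 x 61.0 72.0 y 8.0 59.0
315 137 x 62.0 85.0 y -3.0 71.0
325 126 x 58.0 90.0 y -12.0 78.0
335 84 x 56.0 92.0 y -14.0 81.0
```

View pics/e.png

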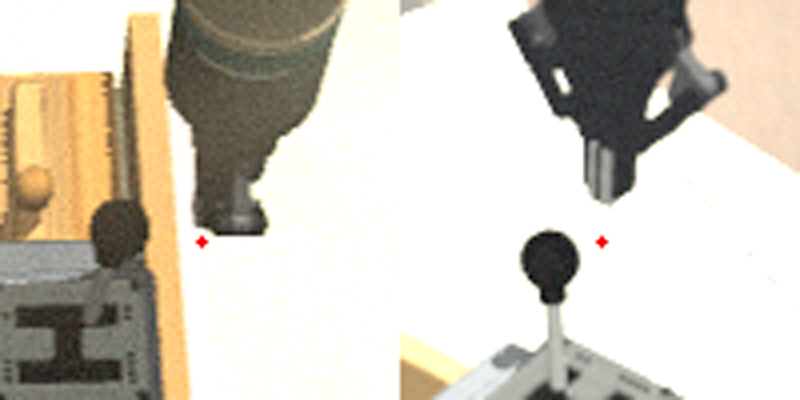

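The tips' lower end is really at z≈268 while the reading says 236, so about 30 mm high (x, y within 3 mm). I'll descend accordingly and verify from depth.

```bash
cat >> h.py <<'E'
def tips():
    t=np.array(ctrl.read_state()["eef_pos"]);tg=GR.T@(t[:2]-G)
    p=ctrl.get_image("side");v,u=np.mgrid[0:384,0:512];u=u.ravel();v=v.ravel();d=p["depth"][v,u]
    C=np.linalg.inv(np.array(p["camera_matrix"]))@np.vstack([u,v,np.ones_like(u)])*d
    W=(np.array(p["R"]).T@(C-np.array(p["t"])[:,None])).T;g=(W[:,:2]-G)@GR
    k=(d>0)&(abs(g[:,0]-tg[0])<20)&(abs(g[:,1]-tg[1])<25)&(W[:,2]>t[2]-15)&(W[:,2]<t[2]+65)
    for z in range(int(t[2]//10*10)-10,int(t[2])+65,10):
        m=k&(W[:,2]>=z)&(W[:,2]<z+10)
        if m.sum()>3:print(z,m.sum(),"x",g[m,0].min().round(),g[m,0].max().round(),"y",g[m,1].min().round(),g[m,1].max().round())
E
python3 -m crank '[[[0,0,0.45,0,0,0],[0,0,0.45,0,0,0],[0,0,0,0.07,0.07,0.04],[0,0,0,0,0,0]]]' 1
python3 - <<'E'
from h import *
need(60,37,208);tips()
E
```

```text
clock: 6.05
eef_pos: [611.4, 168.6, 209.5]
tool_rot: [-3.141, -0.002, -2.906]
force: [0.1, -0.3, -0.5]
width: 0.3
t 6.05 tool gate xy [73.2 36.5] z 209.5 rpy [-3.141e+00 -2.000e-03 -2.906e+00] force gate [ 0.  -0.4] -0.5 w 0.3
need shift [0.44 0.02 0.05] turn [-0.   -0.02 -0.01]
240 22 x 61.0 79.0 y 22.0 45.0
250 46 x 61.0 79.0 y 20.0 46.0
260 52 x 60.0 80.0 y 20.0 48.0
270 21 x 61.0 77.0 y 21.0 48.0
```

Confirmed: tip ≈ 240, fingers ±10 mm in x about 70. Now the push towards neutral.

```bash
python3 -m crank '[[[0.25,0.03,0.05,0,0,0],[0.2,0,0,0,0,0],[0.12,0,0,0,0,0],[0.12,0,0,0,0,0],[0.12,0,0,0,0,0],[0,0,0,0,0,0]]]' 1
python3 - <<'E'
from h import *
need(30.5,37,208);ball()
E
```

```text
clock: 6.6
eef_pos: [588.7, 164.2, 211.3]
tool_rot: [3.141, 0.009, -2.906]
force: [2.7, 1.0, -2.5]
width: -0.2
t 6.6 tool gate xy [50.1 37.6] z 211.3 rpy [ 3.141  0.009 -2.906] force gate [2.8 0.3] -2.5 w -0.2
need shift [ 0.65 -0.02  0.11] turn [ 0.    0.08 -0.01]
scene 190 ball gate [24.6 37.3] z 254.3 ang [0.159 0.243] res 1.11
side 264 ball gate [26.9 34.2] z 256.8 ang [0.174 0.223] res 3.69
```

```bash
python3 -m crank '[[[0.18,0,0.05,0,0.05,0],[0.18,0,0.03,0,0,0],[0.18,0,0.03,0,0,0],[0.15,0,0.03,0,0,0],[0,0,0,0,0,0]]]' 1
python3 - <<'E'
from h import *
need(26,37,208);ball()
E
```

```text
clock: 7.12
eef_pos: [580.4, 162.7, 213.3]
tool_rot: [3.14, 0.03, -2.907]
force: [2.3, 0.1, -1.8]
width: 0.2
t 7.12 tool gate xy [41.6 38. ] z 213.3 rpy [ 3.14   0.03  -2.907] force gate [ 2.3 -0.4] -1.8 w 0.2
need shift [ 0.53 -0.03  0.16] turn [ 0.02  0.28 -0.01]
scene 188 ball gate [15.2 37.9] z 255.5 ang [0.098 0.247] res 0.94
side 262 ball gate [16.9 34.7] z 257.3 ang [0.109 0.225] res 3.56
```

```bash
python3 -m crank '[[[0.2,0,0.1,0,0.15,0],[0.2,0,0.1,0,0.15,0],[0.2,0,0.05,0,0.1,0],[0.15,0,0.05,0,0.05,0],[0,0,0,0,0,0]]]' 1
python3 - <<'E'
from h import *
need(26,37,208);ball()
E
```

```text
clock: 7.63
eef_pos: [566.9, 159.8, 208.1]
tool_rot: [3.138, -0.002, -2.907]
force: [3.2, 1.3, -1.8]
width: -0.1
t 7.63 tool gate xy [27.9 38.4] z 208.1 rpy [ 3.138e+00 -2.000e-03 -2.907e+00] force gate [3.4 0.5] -1.8 w -0.1
need shift [ 0.06 -0.05  0.  ] turn [ 0.03 -0.02 -0.02]
scene 184 ball gate [ 3.  37.9] z 256.1 ang [0.019 0.247] res 1.03
side 284 ball gate [ 5.1 34.9] z 257.9 ang [0.033 0.227] res 3.23
```

```bash
python3 -m crank '[[[0.12,-0.03,0,0,0,0],[0.12,0,0,0,0.05,0],[0,0,0,0,0,0]]]' 1
python3 - <<'E'
from h import *
where();ball()
E
python3 -m crank '[[[-0.3,0,0,0,0,0],[-0.6,0,0,0,0,0],[-0.6,0,0,0,0,0],[0,0,-0.5,0,0,0],[0,1,-0.5,0,0,0],[0,1,-0.5,0,0,0],[0,0,0,0,0,0]]]' 1
python3 - <<'E'
from h import *
ball();need(0,77,280)
p=ctrl.get_image("scene");save(p,"f.png",(225,95,325,195),4)
E
```

```text
clock: 7.98
eef_pos: [561.7, 158.7, 208.4]
tool_rot: [3.137, -0.005, -2.907]
force: [3.9, 1.1, 0.3]
width: -0.0
t 7.98 tool gate xy [22.5 38.5] z 208.4 rpy [ 3.137 -0.005 -2.907] force gate [4.  0.2] 0.3 w -0.0
scene 185 ball gate [-2.  37.6] z 256.1 ang [-0.013  0.245] res 1.11
side 282 ball gate [-0.  34.9] z 258.0 ang [-0.     0.227] res 3.18
clock: 8.67
eef_pos: [578.1, 221.4, 245.7]
tool_rot: [-3.141, -0.048, -2.913]
force: [0.1, 1.4, 0.0]
width: -0.2
scene 182 ball gate [-1.8 37.7] z 256.1 ang [-0.011  0.246] res 1.27
side 180 ball gate [-3.  36.4] z 256.1 ang [-0.02   0.237] res 1.77
t 8.77 tool gate xy [52.  89.3] z 243.4 rpy [-3.135 -0.051 -2.918] force gate [-0.7 -0.9] -1.1 w -0.2
need shift [ 1.79 -0.44 -1.13] turn [-0.06 -0.49 -0.11]
```

View pics/f.png

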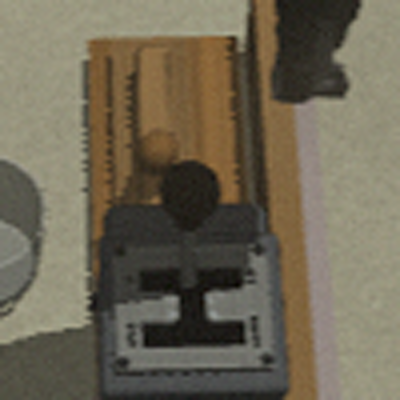

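Ball now at (190,190), stem lined up with the cross channel. Next, fingers go to the +y side of the ball.

```bash
python3 -m crank '[[[0.6,0,0,0,-0.25,-0.05],[0.6,0,0,-0.06,-0.25,-0.05],[0.45,-0.1,0.3,0,0,0],[0,-0.1,0.5,0,0,0],[0,0,0.3,0,0,0],[0,0,0,0,0,0]]]' 1
python3 - <<'E'
from h import *
need(2,82,210);ball();tips()
E
```

```text
clock: 9.32
eef_pos: [524.9, 183.7, 204.9]
tool_rot: [-3.133, -0.014, -2.919]
force: [-0.4, -0.2, -0.6]
width: -0.2
t 9.32 tool gate xy [-7.4 71.4] z 204.9 rpy [-3.133 -0.014 -2.919] force gate [-0.4 -0.1] -0.6 w -0.2
need shift [-0.31  0.36 -0.18] turn [-0.08 -0.13 -0.13]
scene 159 ball gate [-2.  37.7] z 256.0 ang [-0.013  0.246] res 1.04
side 293 ball gate [-6.4 42.4] z 258.9 ang [-0.042  0.277] res 5.72
230 4 x -14.0 -2.0 y 63.0 65.0
240 29 x -16.0 -4.0 y 58.0 82.0
250 43 x -19.0 1.0 y 47.0 84.0
260 61 x -18.0 0.0 y 47.0 84.0
270 8 x -17.0 -8.0 y 55.0 74.0
```

```bash
python3 -m crank '[[[-0.15,0.1,-0.1,0,-0.1,-0.1],[-0.12,0,-0.05,0,0,0],[0,-0.1,0,0,0,0],[0,-0.15,0,0,0,0],[0,-0.15,0,0,0,0],[0,-0.15,0,0,0,0],[0,0,0,0,0,0]]]' 1
python3 - <<'E'
from h import *
need(2,0,208);ball()
E
```

```text
clock: 10.05
eef_pos: [542.1, 179.1, 215.0]
tool_rot: [-3.14, 0.009, -2.904]
force: [-0.9, 0.4, 0.4]
width: -0.3
t 10.05 tool gate xy [ 8.2 63. ] z 215.0 rpy [-3.14   0.009 -2.904] force gate [-0.7  0.6] 0.4 w -0.3
need shift [ 0.21 -2.1   0.23] turn [-0.01  0.09  0.02]
scene 180 ball gate [-1.8 32.9] z 257.5 ang [-0.012  0.214] res 1.39
side 257 ball gate [-2.9 34.6] z 259.4 ang [-0.019  0.225] res 3.96
```

```bash
python3 -m crank '[[[0.1,-0.15,0.1,0,0.05,0],[0.08,-0.2,0.1,0,0,0],[0,-0.2,0,0,0,0],[0,-0.2,0,0,0,0],[0,0,0,0,0,0]]]' 1
python3 - <<'E'
from h import *
need(2,-4,208);ball()
E
```

```text
clock: 10.57
eef_pos: [546.0, 163.2, 211.6]
tool_rot: [3.134, 0.017, -2.898]
force: [0.7, 0.7, -0.0]
width: -0.1
t 10.57 tool gate xy [ 8.3 46.6] z 211.6 rpy [ 3.134  0.017 -2.898] force gate [0.8 0.5] -0.0 w -0.1
need shift [ 0.22 -1.69  0.1 ] turn [0.07 0.16 0.07]
scene 167 ball gate [-2.  16.2] z 260.0 ang [-0.013  0.105] res 1.3
side 264 ball gate [-3.3 17.5] z 260.5 ang [-0.021  0.113] res 3.91
```

```bash
python3 -m crank '[[[0.1,-0.2,0.05,0.05,0.1,0.05],[0.1,-0.25,0.05,0,0.05,0],[0,-0.25,0,0,0,0],[0,-0.25,0,0,0,0],[0,-0.25,0,0,0,0],[0,-0.2,0,0,0,0],[0,0,0,0,0,0]]]' 1
python3 - <<'E'
from h import *
need(2,-4,208);ball()
E
```

```text
clock: 11.25
eef_pos: [551.8, 122.5, 208.6]
tool_rot: [3.137, 0.004, -2.9]
force: [0.1, 1.7, 2.5]
width: 0.1
t 11.25 tool gate xy [4.4 5.7] z 208.6 rpy [ 3.137  0.004 -2.9  ] force gate [0.5 1.7] 2.5 w 0.1
need shift [ 0.08 -0.32  0.02] turn [0.05 0.04 0.05]
scene 148 ball gate [ -1.7 -24.9] z 258.1 ang [-0.011 -0.162] res 0.95
side 288 ball gate [ -3.8 -21.8] z 260.0 ang [-0.025 -0.141] res 4.73
```

```bash
python3 -m crank '[[[0.05,-0.15,0,0.05,0,0],[0,-0.15,0,0,0,0],[0,-0.12,0,0,0,0],[0,0,0,0,0,0]]]' 1
python3 - <<'E'
from h import *
need(2,-4,208);ball()
E
```

```text
clock: 11.68
eef_pos: [552.6, 111.0, 207.1]
tool_rot: [3.141, 0.003, -2.897]
force: [1.3, 3.2, 1.2]
width: -0.1
t 11.68 tool gate xy [ 2.6 -5.8] z 207.1 rpy [ 3.141e+00  3.000e-03 -2.897e+00] force gate [2.1 2.8] 1.2 w -0.1
need shift [ 0.02  0.06 -0.03] turn [0.   0.03 0.08]
scene 153 ball gate [ -1.5 -36.3] z 256.0 ang [-0.01  -0.236] res 1.2
side 291 ball gate [ -3.2 -34.3] z 257.2 ang [-0.02  -0.223] res 4.41
```

```bash
python3 -m crank '[[[0,0.3,0,0,0,0],[0,0.4,0,0,0,0.08],[0.4,0,0,0,0,0],[0.4,0,0,0,0,0],[0.4,0,0,0,0,0],[0.2,0,0,0,0,0],[0,0,0,0,0,0]]]' 1
python3 - <<'E'
from h import *
need(-46,-33,208);ball()
E
```

```text
clock: 12.37
eef_pos: [500.8, 118.0, 205.9]
tool_rot: [-3.134, -0.007, -2.908]
force: [-0.1, -0.4, 0.2]
width: -0.0
t 12.37 tool gate xy [-46.2  13.1] z 205.9 rpy [-3.134 -0.007 -2.908] force gate [-0.2 -0.4] 0.2 w -0.0
need shift [-0.01 -1.54 -0.06] turn [-0.08 -0.07 -0.02]
scene 193 ball gate [ -1.6 -36.5] z 255.8 ang [-0.01  -0.238] res 1.12
side 314 ball gate [-27.3 -25.6] z 263.4 ang [-0.177 -0.166] res 15.36
```

```bash
python3 -m crank '[[[0,-0.5,-0.05,-0.08,-0.07,0],[0,-0.5,0,0,0,0],[0,-0.4,0,0,0,0],[0,0,0,0,0,0]]]' 1
python3 - <<'E'
from h import *
need(16,-34,208);ball();tips()
p=ctrl.get_image("scene");save(p,"g.png",(225,95,325,195),4)
E
```

```text
clock: 12.8
eef_pos: [515.7, 77.7, 208.0]
tool_rot: [3.141, 0.005, -2.905]
force: [0.3, -0.6, 0.4]
width: -0.3
t 12.8 tool gate xy [-41.1 -29.5] z 208.0 rpy [ 3.141  0.005 -2.905] force gate [ 0.1 -0.7] 0.4 w -0.3
need shift [-1.9  -0.15  0.01] turn [0.01 0.05 0.  ]
scene 191 ball gate [ -1.6 -36.7] z 255.6 ang [-0.01  -0.239] res 0.94
side 214 ball gate [-31.4 -38.9] z 262.2 ang [-0.204 -0.254] res 6.5
240 30 x -54.0 -36.0 y -41.0 -18.0
250 53 x -54.0 -37.0 y -43.0 -16.0
260 60 x -55.0 -37.0 y -43.0 -15.0
270 14 x -54.0 -44.0 y -42.0 -15.0
```

View pics/g.png

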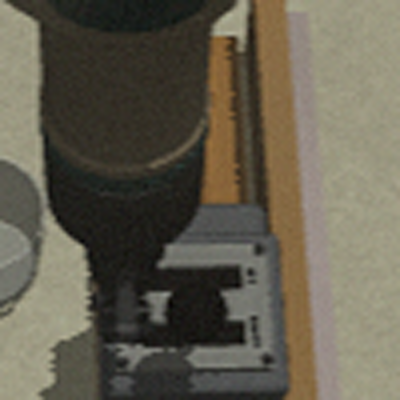

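Ball at crop (197,308), in the lower slot row; fingers to its left (-x side). Now push +x.

```bash
python3 -m crank '[[[-0.3,-0.15,0,0,0,0],[-0.2,0,0,0,0,0],[-0.2,0,0,0,0,0],[-0.2,0,0,0,0,0],[-0.2,0,0,0,0,0],[-0.2,0,0,0,0,0],[0,0,0,0,0,0]]]' 1
python3 - <<'E'
from h import *
need(20,-34,208);ball()
E
```

```text
clock: 13.58
eef_pos: [547.5, 87.4, 206.5]
tool_rot: [3.139, -0.017, -2.896]
force: [-1.5, -1.4, 2.5]
width: 0.1
t 13.58 tool gate xy [ -7.9 -27.5] z 206.5 rpy [ 3.139 -0.017 -2.896] force gate [-1.8 -1.1] 2.5 w 0.1
need shift [-0.93 -0.22 -0.06] turn [ 0.03 -0.16  0.09]
scene 148 ball gate [ 19.5 -36.2] z 254.5 ang [ 0.126 -0.235] res 1.69
side 221 ball gate [ -2.  -31.6] z 261.5 ang [-0.013 -0.205] res 4.46
```

```bash
python3 -m crank '[[[-0.18,-0.06,0,0,-0.08,0.05],[-0.18,-0.06,0,0,-0.08,0.04],[-0.18,-0.05,0,0,0,0],[-0.15,0,0,0,0,0],[0,0,0,0,0,0]]]' 1
python3 - <<'E'
from h import *
need(17,-34,208);ball()
E
```

```text
clock: 14.1
eef_pos: [562.4, 91.6, 205.2]
tool_rot: [3.132, -0.01, -2.903]
force: [-3.1, -1.5, 2.1]
width: -0.0
t 14.1 tool gate xy [  7.5 -26.9] z 205.2 rpy [ 3.132 -0.01  -2.903] force gate [-3.4 -0.8] 2.1 w -0.0
need shift [-0.32 -0.24 -0.1 ] turn [ 0.09 -0.09  0.02]
scene 141 ball gate [ 33.4 -36. ] z 252.2 ang [ 0.217 -0.234] res 2.22
side 215 ball gate [ 13.4 -33.2] z 262.7 ang [ 0.086 -0.216] res 4.62
```

```bash
python3 -m crank '[[[-0.15,-0.06,-0.03,0.05,-0.08,0],[-0.12,-0.06,-0.03,0,0,0],[-0.12,0,0,0,0,0],[0,0,0,0,0,0]]]' 1
python3 - <<'E'
from h import *
need(18,-34,208);ball()
E
```

```text
clock: 14.53
eef_pos: [568.1, 92.9, 204.4]
tool_rot: [3.133, -0.012, -2.902]
force: [-3.5, -1.4, 3.0]
width: 0.0
t 14.53 tool gate xy [ 13.4 -27. ] z 204.4 rpy [ 3.133 -0.012 -2.902] force gate [-3.7 -0.6] 3.0 w 0.0
need shift [-0.15 -0.23 -0.13] turn [ 0.08 -0.12  0.04]
scene 131 ball gate [ 39.2 -35.2] z 250.7 ang [ 0.256 -0.229] res 2.25
side 211 ball gate [ 18.8 -32.3] z 261.3 ang [ 0.121 -0.21 ] res 4.74
```

```bash
for i in 1; do python3 -m crank '[[[-0.12,0,-0.03,0,-0.05,0],[-0.12,0,0,0,0,0],[0,0,0,0,0,0]]]' 1; done
python3 - <<'E'
from h import *
where();ball()
E
python3 -m crank '[[[-0.1,0,-0.03,0,-0.05,0],[-0.08,0,0,0,0,0]]]' 1
python3 - <<'E'
from h import *
where();ball()
E
```

```text
clock: 14.88
eef_pos: [570.7, 93.9, 203.9]
tool_rot: [3.132, -0.015, -2.902]
force: [-2.9, -1.0, 2.5]
width: 0.1
t 14.88 tool gate xy [ 16.2 -26.6] z 203.9 rpy [ 3.132 -0.015 -2.902] force gate [-3.1 -0.3] 2.5 w 0.1
scene 131 ball gate [ 41.6 -35.5] z 250.2 ang [ 0.272 -0.231] res 3.28
side 228 ball gate [ 21.8 -31.6] z 261.1 ang [ 0.141 -0.206] res 4.87
clock: 15.15
eef_pos: [571.4, 94.1, 203.7]
tool_rot: [3.132, -0.019, -2.903]
force: [-9.3, -2.1, 5.8]
width: 0.0
t 15.15 tool gate xy [ 16.9 -26.6] z 203.7 rpy [ 3.132 -0.019 -2.903] force gate [-9.6  0.1] 5.8 w 0.0
scene 126 ball gate [ 41.2 -35.5] z 250.5 ang [ 0.269 -0.231] res 3.3
side 218 ball gate [ 23.  -32.2] z 261.8 ang [ 0.149 -0.209] res 4.63
```

```bash
python3 -m crank '[[[-0.1,0,-0.03,0,-0.05,0],[-0.1,0,0,0,0,0]]]' 1
python3 - <<'E'
from h import *
where()
E
python3 -m crank '[[[0.3,0,0,0,0.1,0],[0.6,0,0,0,0,0],[0.6,0,0,0,0,0],[0,0,0,0,0,0]]]' 1
python3 - <<'E'
from h import *
where();ball()
E
```

```text
clock: 15.42
eef_pos: [571.4, 94.1, 203.7]
tool_rot: [3.131, -0.025, -2.904]
force: [-10.3, -2.4, 8.7]
width: -0.1
t 15.42 tool gate xy [ 16.8 -26.6] z 203.7 rpy [ 3.131 -0.025 -2.904] force gate [-10.6   0.1] 8.7 w -0.1
clock: 15.75
eef_pos: [532.0, 84.7, 206.1]
tool_rot: [3.131, -0.023, -2.903]
force: [-0.6, 0.5, -1.3]
width: -0.3
t 15.75 tool gate xy [-23.6 -26.5] z 206.1 rpy [ 3.131 -0.023 -2.903] force gate [-0.4  0.7] -1.3 w -0.3
scene 186 ball gate [ 43.4 -35. ] z 249.8 ang [ 0.284 -0.228] res 3.17
side 203 ball gate [-11.5 -33.7] z 262.6 ang [-0.074 -0.219] res 14.23
```

The tool stopped advancing at 10 N, so the lever is on the stop. I'll retreat clear and check.

```bash
python3 -m crank '[[[0.6,0,-0.3,0,0,0],[0.6,0,-0.8,0,0,0],[0.3,0.3,-1,0,0,0],[0.3,0.8,-1,0,0,0],[0.3,1,-1,0,0,0],[0.3,1,-0.5,0,0,0],[0.3,1,0,0,0,0],[0.3,1,0,0,0,0],[0,0,0,0,0,0],[0,0,0,0,0,0]]]' 1
python3 - <<'E'
from h import *
where();ball()
ims=[]
for n,c in(("scene",(225,95,325,195)),("side",(205,110,305,210))):
    p=ctrl.get_image(n);ims.append(p["color"][c[1]:c[3],c[0]:c[2],::-1])
    for q in("push_block","wood_plane","tub"):
        for r in ctrl.search_frame(q,p)[:1]: print(n,q,round(r["conf"],2),np.round(r["extent"]))
cv2.imwrite("pics/z.png",cv2.resize(np.hstack(ims),(800,400),interpolation=cv2.INTER_CUBIC))
E
```

```text
clock: 16.68
eef_pos: [427.9, 225.0, 359.2]
tool_rot: [3.123, 0.015, -2.906]
force: [1.0, -0.7, 0.6]
width: -0.6
t 16.68 tool gate xy [-92.1 134.3] z 359.2 rpy [ 3.123  0.015 -2.906] force gate [ 0.8 -0.9] 0.6 w -0.6
scene 177 ball gate [ 43.9 -35.3] z 249.6 ang [ 0.287 -0.23 ] res 0.91
side 164 ball gate [ 43.2 -36.6] z 249.5 ang [ 0.282 -0.238] res 0.8
scene push_block 0.69 [293. 175.  21.  16.]
scene wood_plane 0.86 [221. 261.  33.  99.]
scene tub 0.64 [221. 154.  35.  41.]
side push_block 0.62 [193. 188.  56.  40.]
side wood_plane 0.72 [281. 296. 108.  98.]
side tub 0.72 [177. 222.  38.  45.]
```

View pics/z.png

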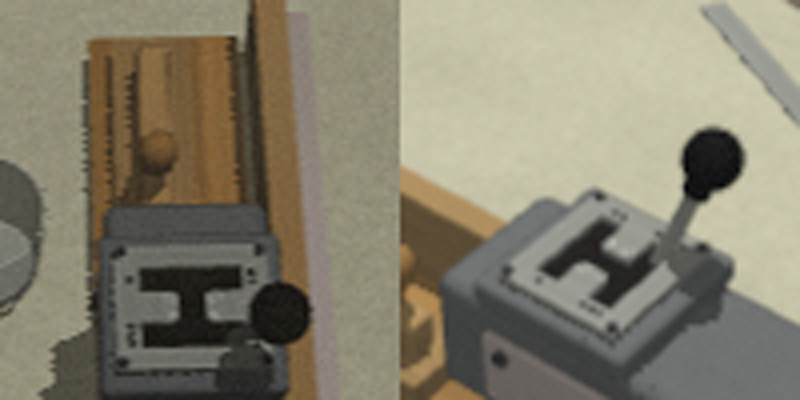

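The ball (left crop 280,312; right 712,160) leans fully over the four-dot end of the slot, the fingers are well clear and the other objects sit where they were.

```bash
python3 -c "
from h import *
print(ctrl.finish_job())"
```

```text
the job is handed in; nothing more can be done
None
```

The lever is in fourth speed, and I handed the job in at about 17 s of the 58 s allowed. I used the shut fingers to push it back from partway into second to neutral, across the channel, and then out to the fourth-speed stop. At the end I backed the arm well clear.

**Last checks:**
- **Lever position:** the two cameras put the ball at (43.9, -35.3) and (43.2, -36.6) mm from the gate's centre. That is a shift of about 0.285 rad (limit 0.265) and a cross of about -0.23 rad (limit -0.17).
- **Fully home:** the last push raised the force to about 10 N along the slot (14 N in all) with no further movement, so the lever was on its stop. No force reading came near the 35 N limit; they were only taken at the end of each move.
- **Other objects:** the plane and tub were found within a few pixels of where they started in both views. The push block was too in the side view and looks unmoved in the last picture.

**What disagreed:**
- **Fingertip height:** the shut fingertips were really about 30 mm higher than the reported TCP. My first approach therefore touched the upper side of the ball with about 7 N. I measured the offset from depth and corrected for it.
- **Side camera:** its ball position was unreliable while the fingers hid the ball. It agreed with the scene camera again once they were clear.
- **Push block in the scene view:** the network's last report was wrong, picking the lever's ball instead of the block.

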